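# Eject the clamped batten and hold the spring jaw open at its mark

## Robot

A 6-joint arm with a two-finger parallel gripper is mounted at the origin on a cart in front of the work surface, level with it; the furniture and walls round the work are solid. World frame = base frame: x ahead of the robot, y to its left, z up, the work surface at z = 0. Lengths are in m, angles in rad, forces in N, time in s.
With the tool pointing down it reaches from about 0.35 to 0.875 m from the base axis. Payload 4.2 kg.
Tool frame: the origin (TCP) lies between the finger pads; the fingertips stand 17 mm ahead of it and the grasp point (between the pads) lies 2 mm behind it; z points along the fingers, y is the line along which they close (so a half turn about z gives the same grasp; the last joint's range is limited). The gripper opens to 87 mm and grips with 3 to 60 N. Pads are 19 mm wide; open, the fingers measure 117 mm over their backs; the gripper's body (75 mm by 190 mm) begins 51 mm behind the grasp point.
Start: joints at [-0.932, 0.385, 0.008, 0, -1.194, -0.259], TCP at [0.232, -0.58, 0.24] pointing down, gripper open.
Joint ranges: [-3.14, 3.14], [-1.21, 2.06], [-1.07, 1.41], [-3.16, 2.05], [-2.99, -0.16], [-3.1, 3.1]. Speed limits (rad/s): [2.79, 2.79, 3.14, 3.14, 3.14, 3.14].

## Interface

Orientations are given as a unit quaternion [x, y, z, w].
In Python, from cell import manip, cams, order gives the robot as it stands. The module is installed in compiled form; this text tells all that it offers.
- The arm moves only by the tool drive_tool, never from a script. Its argument "moves" is a list of rows, each an object with "translation": the shift along the tool's x, y, z normalised to -1 to 1, where 1 is 60 mm, a list of three; "dr": the turn, a rotation vector about the tool's x, y, z normalised to -1 to 1, where 1 is 5 degrees, a list of three; "claw": the closure, from 0 (fully open) to 1 (shut). In form: [{"translation": [x, y, z], "dr": [rx, ry, rz], "claw": claw}, ...]. A call has 1 to 8 rows; each row shifts and turns the commanded pose from where the row before left it, along the tool's axes as they then stand; what a row does not reach is not made up. A row lasts 1/8 s, in which the tool goes at most 62.5 mm and 10.7 degrees, less where a joint would pass 70% of its speed; a pose out of reach is approached as far as the arm can. A call with a number of a shift or a turn outside -1 to 1 is refused whole. A call with a gripper value outside its range is refused whole. The fingers move at their own pace and stop on an object; "squeeze" is the grip in N (left out, the last holds). Time passes only in rows, so rows that do not move let the fingers close. It gives the time, the measured TCP pose, the force, the opening and the grip force at its end, in the units of the state.
- manip.observe(): the state, without advancing time (a new reading comes with each control period).
- cams.grab_frame(name): name is "scene" or "top" or "wrist"; returns a dict with "img" (400x640x3 uint8, blue, green, red), "fx", "fy", "cx", "cy" (pixels), "origin" and "rotation" of the camera in the world. Camera axes: x right, y up, looking along -z (the intrinsics and any distortion apply to the point x, -y, -z); pixel columns grow to the right and rows downward; lengths in m; the calibration is good to about 2 mm. A picture is of the moment at which its call begins. There is no depth.
- order.hand_in(): hands the job in; it is judged then, once.
The state is a dict: "time_s": time; "joints": joint angles; "dq": joint speeds; "tau": joint torques, N m; "eef_pos": TCP position; "ee_rot": TCP orientation; "wrist_force": force on the tool from outside, world axes, zero at the start; "wrist_torque": the same for the moment, N m; "gripper_width": finger opening in m; "grip_force": force on a finger pad.
Only numpy, scipy, OpenCV 4.12 (cv2) and the standard library are available. Lean on these libraries where they do the work, as an engineer would, in place of code of your own. Each camera call takes 0.05 s, during which the arm holds its last target. There are 200 camera calls.

## Task

Press the ejector of the clamping jig on the pedestal fully in so that it pushes the clamped batten out from between the stop and the jaw onto the free part of the jig's bed, and let the ejector spring back. Then grip the jaw by its upright handle, draw it out against its spring until its pointer is level with the tip of the index mark, and finish while still holding it there, ready for the next piece to be loaded. Do not touch the batten with the robot, and leave the loose things on the bench where they are.

Things in the scene. Friction and masses are not known exactly. Their poses are not given: they have to be found in the camera images.
- jig: Fixed jig: plywood bed 152x330x12 mm (top 97 mm above the bench) on a grey pedestal. Origin on the bench under the clamped batten's centre; bed x -72..80, y -115..215 mm. +y: jaw draws out (robot's left); +x: batten goes out (away from robot); turned -0.15 to 0.38 rad. Light wood stop 32x26 mm at y -102..-76 and ejector guide 44 mm wide at x -42..-30, both 131 mm up. Bed past x = 16 is free.
- jaw: Spring jaw sliding along the jig's y; axes as the jig's, origin at the jig's origin while clamping; empty it shuts to y = -6 mm, out it goes to 62 mm. Light wood jaw block 32x26 mm, top 132 mm above the bench, at its y 76..102; behind it a steel tongue between low guides, tops 107 mm up. Spring pulls back 6 N when clamped, 1.5 N more per 10 mm, and shuts it when let go.
- jaw_handle (a point): Centre of the top of the jaw's handle, a dark wood upright post 26 mm in the jig's x, 16 mm in its y, its top 169 mm above the bench and its foot on the tongue at 107 mm. Nothing higher than 107 mm stands within 40 mm of it to either side along y.
- jaw_pointer (a point): Tip of the jaw's steel pointer, a flat arm reaching from the jaw block toward the robot (the jig's -x), 115 mm above the bench; it moves with the jaw. Axes as the jig's.
- mark_tip (a point): Tip of the index mark: small dark steel block 15 mm long, 12 mm wide, top 113 mm above the bench, fixed on the bed's aluminium scale strip on the robot's side of the jaw, tip facing +x of the jig. Its place along the strip varies. Axes as the jig's. The jaw is at the mark when both tips have the same y in the jig's frame: 15 to 45 mm out from the clamped position.
- ejector (a joint): Ejector travel in m: 0 sprung out (home), 0.054 fully in, along the jig's +x. Its spring pushes back about 2 N at home, 7 N fully in; friction of the clamped batten adds up to 12 N. Returns by itself when let go.
- ejector_pad (a point): Point on the middle of the outer face of the ejector's push pad, 135 mm above the bench; the face looks along the jig's -x, toward the robot. The pad is black plastic, 10 mm thick, 44 mm wide in y, from 101 to 157 mm above the bench; home, its face is 108 mm from the jig's origin; it moves with the ejector.
- blank: Wood batten, 40 x 152 x 28 mm, clamped end to end between the fixed stop and the jaw, lying along the jig's y on the bed. Origin at the centre of its underside, 97 mm above the bench. Fully pressed, the ejector brings its centre to about x = 51 mm of the jig.
- spare: Wood offcut block 72 x 127 x 35 mm on the bench to the left of the jig; leave it. Origin at the centre of its underside.
- tape_roll: White roll of tape, 66 mm across, 22 mm high, on the bench on the robot's side of the jig; leave it. Origin at the centre of its underside.
- spool: Orange thread spool, 43 mm across, 47 mm high, standing on the bench to the left of the jig; leave it. Origin at the centre of its underside.

How it is judged:
On the way, in this order (a step that is already met when the one before it is completed fails the run):
1. the pressed ejector has pushed the batten clear of stop and jaw (value of joint ejector above 0.045 m and x of blank in the frame of jig above 0.038 m), for 0.1 s.
2. the ejector is back home, the batten still out (value of joint ejector below 0.004 m and x of blank in the frame of jig above 0.038 m), for 0.1 s.
3. the jaw is held at the mark (y of jaw_pointer in the frame of mark_tip between -0.005 and 0.005 m and contact force between the fingers and jaw above 2 N), for 0.3 s.
At the end, for the whole second after the job is handed in: The fingers hold the jaw still (over 2 N), pointer within 5 mm of the mark tip along the slide; ejector home within 4 mm; batten flat and at rest on the free bed, centre 38 to 75 mm out from the clamped line, within 40 mm of the middle, not touching the jaw (all of step 2 and all of step 3 and contact force between blank and jaw below 0.5 N and linear speed of each of jaw, blank below 0.01 m/s and x of blank in the frame of jig below 0.075 m and y of blank in the frame of jig between -0.04 and 0.04 m and angle between blank's own z axis and vertical below 0.1 rad); the arm keeps its last pose, push and grip.
It fails at once if the robot touches the batten (contact force between any of the fingers, the arm and blank above 0.5 N).
It fails at once if another thing on the bench is moved over 20 mm (distance of any of spare, tape_roll, spool from where it was at the start of the episode above 0.02 m).
It also fails if it takes over 64 s, if anything falls off the work surface, if the arm or the gripper's body presses on something with over 40 N, if the wrist force passes 120 N, or if a joint passes its speed limit or range.

## Working session

There is one attempt and no reset: what is moved stays moved. The work goes in short steps, Python scripts to look and compute and a tool call to move; the robot and the scene stay as the last step left them, time stands still between calls to the robot, and variables do not carry over. Pictures are saved under pics/ and viewed, at most 10 in all, crops included, and the job is handed in when it is done.

Besides the shell and the picture viewer there is one more tool, called after "Call:" as a command line: name --argument value ..., lists and objects as JSON in quotes. drive_tool: Moves the arm, as the interface text tells. Scaled input: -1 to 1 covers 60 mm each way for a shift and 5 degrees each way for a turn. Its arguments: {"type":"object","properties":{"moves":{"type":"array","items":{"type":"object","properties":{"translation":{"type":"array","items":{"type":"number","minimum":-1,"maximum":1}},"dr":{"type":"array","items":{"type":"number","minimum":-1,"maximum":1}},"claw":{"type":"number"}}}},"squeeze":{"type":"number"}},"required":["moves"]}

```bash
mkdir -p pics; cat > h.py <<'E'
import numpy as np, cv2
from cell import manip, cams, order
def snap(n,f):
    d=cams.grab_frame(n); cv2.imwrite('pics/'+f,d['img']); 
    np.savez('pics/'+f+'.npz',**{k:np.array(v) for k,v in d.items()}); return d
def load(f): return dict(np.load('pics/'+f+'.npz',allow_pickle=True))
def ray(d,u,v):
    r=np.array([(u-d['cx'])/d['fx'],-(v-d['cy'])/d['fy'],-1.]); R=np.array(d['rotation']).reshape(3,3) if np.size(d['rotation'])==9 else None
    if R is None:
        from scipy.spatial.transform import Rotation as S; R=S.from_quat(d['rotation']).as_matrix()
    return np.array(d['origin']),R@r
def atz(d,u,v,z):
    o,r=ray(d,u,v); return o+r*(z-o[2])/r[2]
def tri(*obs):
    A=np.zeros((3,3));b=np.zeros(3)
    for d,u,v in obs:
        o,r=ray(d,u,v); r=r/np.linalg.norm(r); P=np.eye(3)-np.outer(r,r); A+=P;b+=P@o
    return np.linalg.solve(A,b)
E
python3 - <<'E'
from h import *
for n in('scene','top'):
    d=snap(n,n+'0.png'); print({k:v for k,v in d.items() if k!='img'})
print(manip.observe())
E
```

```text
{'fx': 444.8094706497178, 'fy': 444.8094706497178, 'cx': 321.17165943736387, 'cy': 197.70003974121457, 'origin': array([0.10494336, 0.79295936, 0.65071131]), 'rotation': array([-0.13993056,  0.44224356,  0.8497598 , -0.25049623])}
{'fx': 414.7823762579184, 'fy': 414.7823762579184, 'cx': 323.80451647128365, 'cy': 197.4042677411132, 'origin': array([0.33102836, 0.13488974, 1.22542682]), 'rotation': array([-0.0621869 ,  0.05705345,  0.7141133 , -0.69492437])}
{'time_s': 0.1, 'joints': array([-9.32403252e-01,  3.85471283e-01,  6.76077440e-03, -4.58796824e-04,
       -1.19401049e+00, -2.58581525e-01]), 'dq': array([ 0.00131908,  0.00015789,  0.0033548 ,  0.00249048, -0.00056953,
        0.00032037]), 'tau': array([ 1.06825468e-03, -3.91689885e+01,  1.87935233e+01,  4.23192501e+00,
        1.34347082e-02, -6.45507430e-05]), 'eef_pos': array([ 0.2315361 , -0.57997857,  0.23856982]), 'ee_rot': array([-1.88683185e-01,  9.82037517e-01,  9.59620787e-04, -2.25133969e-04]), 'wrist_force': array([ 0.03752885, -0.19568625, -0.93477319]), 'wrist_torque': array([-0.03249588, -0.01457131,  0.03939333]), 'grip_force': 0.0, 'gripper_width': 0.0871301697225705}
```

View pics/scene0.png

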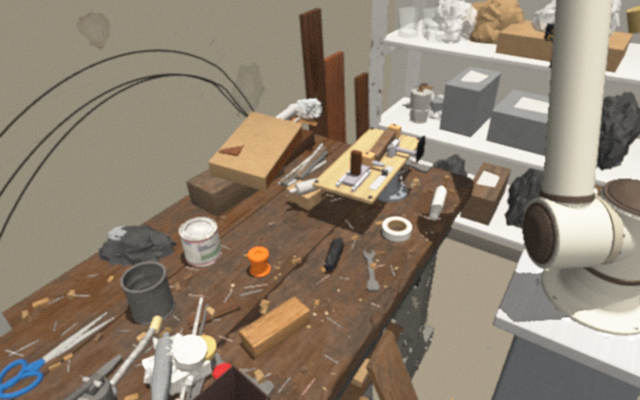

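View pics/top0.png

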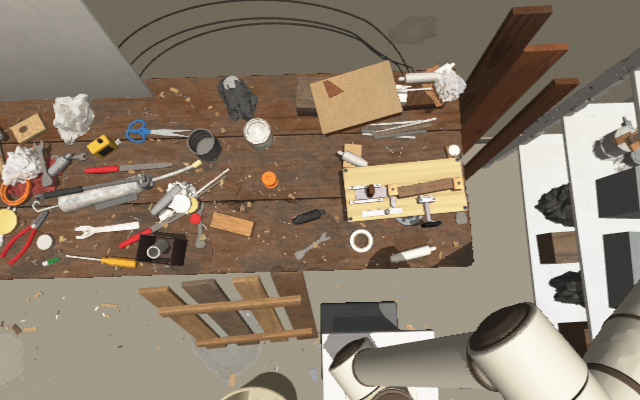

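The scene view shows the jig at about (370,165) with the dark handle at (356,160). In the top view the jig spans (343–467,157–221), with the handle at (371,190) and the ejector pad at (430,222). I'll enlarge crops next.

```bash
python3 - <<'E'
from h import *
t=cv2.imread('pics/top0.png')[150:235,335:475]; s=cv2.imread('pics/scene0.png')[110:210,305:435]
t=cv2.resize(t,None,fx=5,fy=5,interpolation=cv2.INTER_CUBIC)
s=cv2.resize(s,None,fx=5,fy=5,interpolation=cv2.INTER_CUBIC)
cv2.imwrite('pics/tc.png',t);cv2.imwrite('pics/sc.png',s)
E
```

```text
(no output)
```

View pics/tc.png

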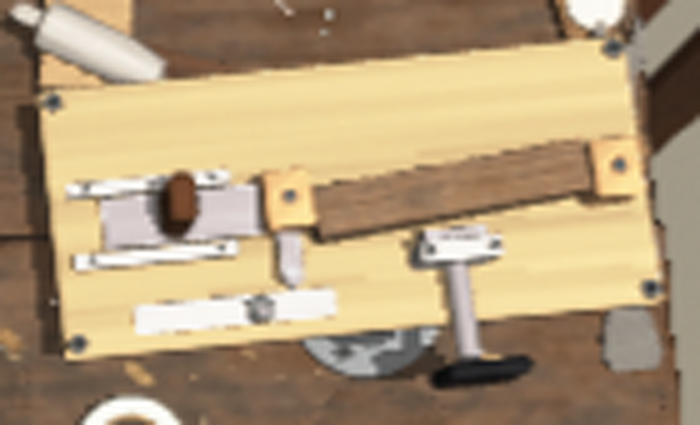

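View pics/sc.png

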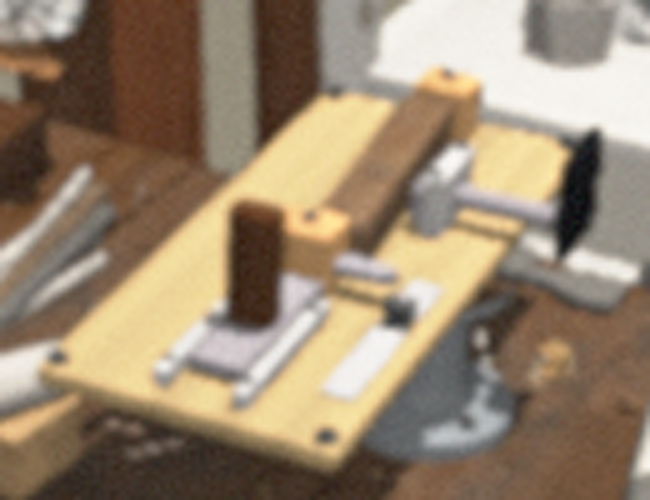

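The top crop shows the bed corners near (38,88), (630,38), (663,298), (66,356). The handle top is at (180,186), the pointer tip at (290,284), the mark tip at (260,295) and the pad at about (481,370). In the scene crop the handle top is at (258,207) and the pad at (578,195).

```bash
cat >> h.py <<'E'
def T(u,v): return ((u+.5)/5-.5+335,(v+.5)/5-.5+150)
def S(u,v): return ((u+.5)/5-.5+305,(v+.5)/5-.5+110)
E
python3 - <<'E'
from h import *
from scipy.optimize import least_squares
t=load('top0.png');s=load('scene0.png')
C=[T(38,88),T(630,38),T(663,298),T(66,356)]
J=np.array([[80,215],[80,-115],[-72,-115],[-72,215]])/1000
W=np.array([atz(t,*c,.097)[:2] for c in C])
f=lambda p:(np.c_[J[:,0]*np.cos(p[2])-J[:,1]*np.sin(p[2]),J[:,0]*np.sin(p[2])+J[:,1]*np.cos(p[2])]+p[:2]-W).ravel()
r=least_squares(f,[.6,-.1,.1]);print('jig',r.x,np.degrees(r.x[2]),(f(r.x)*1000).round(1))
p=r.x;R=np.array([[np.cos(p[2]),-np.sin(p[2])],[np.sin(p[2]),np.cos(p[2])]])
def show(n,w): print(n,w.round(4),'jig',((w[:2]-p[:2])@R*1000).round(1))
show('handle',tri((t,*T(180,186)),(s,*S(258,207))))
show('handle z',atz(t,*T(180,186),.169))
show('jawblk screw',tri((t,*T(289,195)),(s,*S(310,216))))
show('stop screw',tri((t,*T(619,165)),(s,*S(450,73))))
show('pointer',atz(t,*T(290,284),.115))
show('mark tip',atz(t,*T(260,294),.113))
show('pad top', atz(t,*T(481,370),.150))
show('pad',tri((t,*T(481,370)),(s,*S(578,195))))
for c in [(318,187),(585,140),(590,195),(318,240)]: show('bat',atz(t,*T(*c),.125))
from scipy.spatial.transform import Rotation as Q
d=snap('wrist','w0.png');o=manip.observe();Rt=Q.from_quat(o['ee_rot']).as_matrix()
Rc=Q.from_quat(d['rotation']).as_matrix();print('wristcam in tool',Rt.T@(d['origin']-o['eef_pos']),(Rt.T@Rc).round(2).tolist(),d['fx'])
print('toolaxes',Rt.round(3).tolist())
E
```

```text
jig [ 0.54183586 -0.13322574  0.06211895] 3.559153703015339 [ 0.7 -0.6  2.   1.9 -2.6 -1.5 -0.2  0.2]
handle [0.5338 0.0167 0.1652] jig [  1.3 150.1]
handle z [0.5357 0.0182 0.169 ] jig [  3.2 151.5]
jawblk screw [ 0.5361 -0.0444  0.1306] jig [-0.2 89. ]
stop screw [ 0.5477 -0.2221  0.1306] jig [  0.3 -89.1]
pointer [ 0.4905 -0.0447  0.115 ] jig [-45.7  91.6]
mark tip [ 0.4858 -0.0285  0.113 ] jig [-49.4 108. ]
pad top [ 0.4377 -0.1355  0.15  ] jig [-104.1    4.2]
pad [ 0.4399 -0.1421  0.1242] jig [-102.3   -2.6]
bat [ 0.5415 -0.061   0.125 ] jig [ 4.2 72.1]
bat [ 0.5633 -0.2066  0.125 ] jig [ 16.9 -74.6]
bat [ 0.533 -0.207  0.125] jig [-13.4 -73. ]
bat [ 0.5126 -0.0594  0.125 ] jig [-24.6  75.5]
wristcam in tool [ 0.07777005  0.00047071 -0.14556785] [[-0.0, 0.96, 0.28], [1.0, 0.0, -0.0], [-0.0, 0.28, -0.96]] 292.6151430934143
toolaxes [[-0.929, -0.371, -0.001], [-0.371, 0.929, 0.001], [0.0, 0.002, -1.0]]
```

Call:
drive_tool --moves '[{"translation": [-0.65,0.72,0],"dr": [0,0,0],"claw": 1},{"translation": [-0.65,0.72,0],"dr": [0,0,0],"claw": 1},{"translation": [-0.65,0.72,0],"dr": [0,0,0],"claw": 1},{"translation": [-0.65,0.72,0],"dr": [0,0,0],"claw": 1},{"translation": [-0.65,0.72,0],"dr": [0,0,0],"claw": 1},{"translation": [-0.65,0.72,0],"dr": [0,0,0],"claw": 1},{"translation": [-0.65,0.72,0],"dr": [0,0,0],"claw": 1},{"translation": [-0.65,0.72,0],"dr": [0,0,0],"claw": 1}]' --squeeze 30

```text
time_s: 1.15
eef_pos: [0.3936, -0.142, 0.2397]
ee_rot: [-0.189, 0.982, -0.0, 0.0]
wrist_force: [1.1, 0.1, 0.7]
gripper_width: 0.0155
grip_force: 0.0
```

Call:
drive_tool --moves '[{"translation": [0,0,0],"dr": [0,0,0.91],"claw": 1},{"translation": [0,0,0],"dr": [0,0,0.91],"claw": 1},{"translation": [0,0,0],"dr": [0,0,0.91],"claw": 1},{"translation": [0,0,0],"dr": [0,0,0.91],"claw": 1},{"translation": [0,0,0],"dr": [0,0,0],"claw": 1},{"translation": [0,0,0],"dr": [0,0,0],"claw": 1}]'

```text
time_s: 1.9
eef_pos: [0.3933, -0.1438, 0.2395]
ee_rot: [-0.032, 1.0, 0.0, -0.0]
wrist_force: [-0.5, -0.1, -0.8]
gripper_width: 0.0003
grip_force: 0.0
```

```bash
cat >> h.py <<'E'
from scipy.spatial.transform import Rotation as Q
P=np.array([.5418,-.1332]);A=.0621
RJ=np.array([[np.cos(A),-np.sin(A)],[np.sin(A),np.cos(A)]])
def jig(w): return ((np.asarray(w)[:2]-P)@RJ*1000).round(1)
def st():
    o=manip.observe();R=Q.from_quat(o['ee_rot']).as_matrix()
    print('t',o['time_s'],'tcp',o['eef_pos'].round(4),'jig',jig(o['eef_pos']),'ty',R[:,1].round(3),'tz',R[:,2].round(3),'F',o['wrist_force'].round(1),'w',round(o['gripper_width'],4),o['grip_force']);return o
E
python3 - <<'E'
from h import *
st();d=snap('wrist','w1.png')
E
```

```text
t 1.9 tcp [ 0.3933 -0.1438  0.2395] jig [-148.9   -1.4] ty [-0.063  0.998  0.   ] tz [-0.  0. -1.] F [-0.5 -0.1 -0.8] w 0.0003 0.0
```

View pics/w1.png

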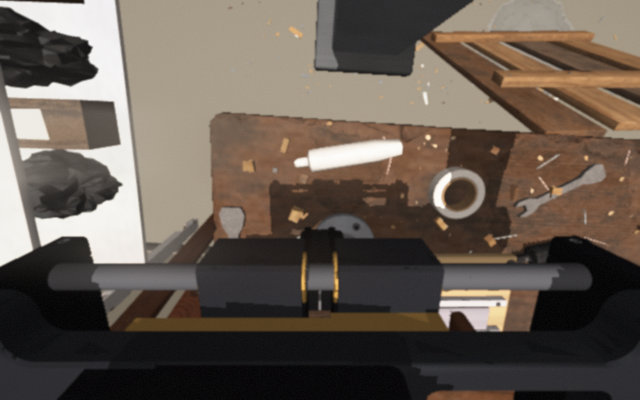

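The wrist view shows the closed fingers at (320,300) hiding the pad, and the tape roll at (458,192). The pre-press position agrees with the top view, so I'll descend and approach.

Call:
drive_tool --moves '[{"translation": [0,0.02,0.86],"dr": [0,0,0],"claw": 1},{"translation": [0,0,0.85],"dr": [0,0,0],"claw": 1},{"translation": [-0.2,0,0],"dr": [0,0,0],"claw": 1},{"translation": [-0.2,0,0],"dr": [0,0,0],"claw": 1},{"translation": [-0.15,0,0],"dr": [0,0,0],"claw": 1},{"translation": [0,0,0],"dr": [0,0,0],"claw": 1}]'

```text
time_s: 2.7
eef_pos: [0.4271, -0.1406, 0.1381]
ee_rot: [-0.031, 1.0, -0.0, 0.001]
wrist_force: [-2.3, -0.2, 1.1]
gripper_width: 0.0004
grip_force: 1.3
```

```bash
python3 - <<'E'
from h import *
st();d=snap('scene','s2.png');t=snap('top','t2.png')
a=cv2.resize(d['img'][110:210,305:435],None,fx=4,fy=4,interpolation=cv2.INTER_CUBIC)
b=cv2.resize(t['img'][150:240,400:475],None,fx=3.7,fy=4.444,interpolation=cv2.INTER_CUBIC)[:400]
cv2.imwrite('pics/c2.png',np.hstack([a,b]))
E
```

```text
t 2.7 tcp [ 0.4271 -0.1406  0.1381] jig [-114.9   -0.3] ty [-0.062  0.998 -0.   ] tz [ 0.001 -0.    -1.   ] F [-2.3 -0.2  1.1] w 0.0004 1.2829009909182787
```

View pics/c2.png

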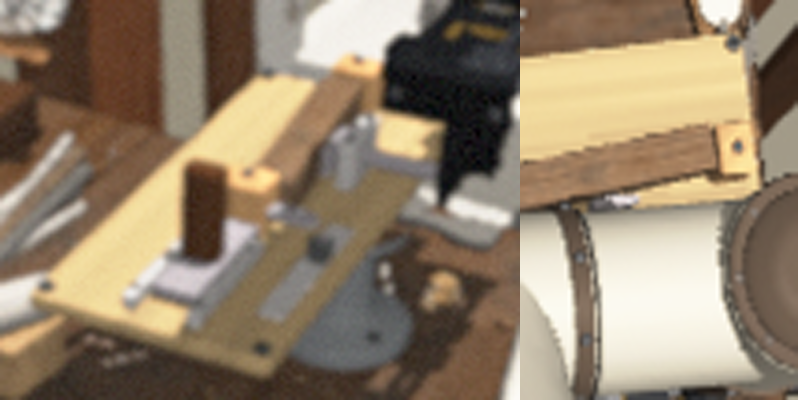

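The crop shows the fingers at the pad (440,170), with the batten still clamped. The 2 N reading means contact has just begun, so I'll press slowly.

Call:
drive_tool --moves '[{"translation": [-0.1,0,0],"dr": [0,0,0],"claw": 1},{"translation": [-0.12,0,0],"dr": [0,0,0],"claw": 1},{"translation": [-0.12,0,0],"dr": [0,0,0],"claw": 1},{"translation": [-0.12,0,0],"dr": [0,0,0],"claw": 1},{"translation": [-0.12,0,0],"dr": [0,0,0],"claw": 1},{"translation": [-0.12,0,0],"dr": [0,0,0],"claw": 1},{"translation": [-0.1,0,0],"dr": [0,0,0],"claw": 1},{"translation": [0,0,0],"dr": [0,0,0],"claw": 1}]'

```text
time_s: 3.8
eef_pos: [0.4719, -0.1375, 0.1365]
ee_rot: [-0.031, 1.0, 0.0, -0.003]
wrist_force: [-6.7, 0.8, 2.6]
gripper_width: 0.0005
grip_force: 3.3
```

```bash
python3 -c "
from h import *
st()"
```

```text
t 3.8 tcp [ 0.4719 -0.1375  0.1365] jig [-70.   0.] ty [-0.062  0.998  0.001] tz [-0.005  0.    -1.   ] F [-6.7  0.8  2.6] w 0.0005 3.339806170479278
```

Call:
drive_tool --moves '[{"translation": [-0.06,0,0],"dr": [0,0,0],"claw": 1},{"translation": [-0.06,0,0],"dr": [0,0,0],"claw": 1},{"translation": [-0.05,0,0],"dr": [0,0,0],"claw": 1},{"translation": [0,0,0],"dr": [0,0,0],"claw": 1}]'

```text
time_s: 4.3
eef_pos: [0.4765, -0.1372, 0.1364]
ee_rot: [-0.03, 0.999, 0.0, -0.009]
wrist_force: [-19.0, 2.4, 14.3]
gripper_width: 0.0003
grip_force: 9.2
```

```bash
python3 - <<'E'
from h import *
st();d=snap('scene','s3.png');t=snap('top','t3.png')
a=cv2.resize(d['img'][110:210,305:435],None,fx=4,fy=4,interpolation=cv2.INTER_CUBIC)
b=cv2.resize(t['img'][150:240,400:475],None,fx=3.7,fy=4.444,interpolation=cv2.INTER_CUBIC)[:400]
cv2.imwrite('pics/c3.png',np.hstack([a,b]))
E
```

```text
t 4.3 tcp [ 0.4765 -0.1372  0.1364] jig [-65.5   0. ] ty [-0.061  0.998  0.001] tz [-0.018  0.    -1.   ] F [-19.    2.4  14.3] w 0.0003 9.229276975966059
```

View pics/c3.png

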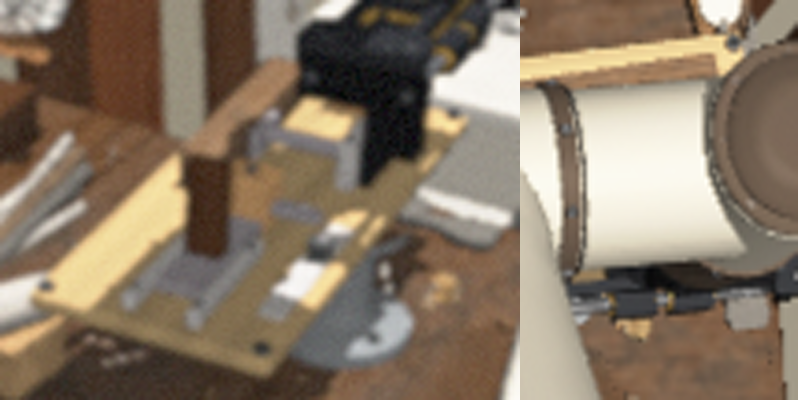

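The batten is out beyond the jaw and stop, and the ejector is fully in. I'll back off and rise.

Call:
drive_tool --moves '[{"translation": [0.3,0,0],"dr": [0,0,0],"claw": 1},{"translation": [0.3,0,0],"dr": [0,0,0],"claw": 1},{"translation": [0.3,0,0],"dr": [0,0,0],"claw": 1},{"translation": [0.3,0,0],"dr": [0,0,0],"claw": 1},{"translation": [0.2,0,0],"dr": [0,0,0],"claw": 1},{"translation": [0,0,-0.9],"dr": [0,0,0],"claw": 0.45},{"translation": [0,0,-0.9],"dr": [0,0,0],"claw": 0.45},{"translation": [0,0,0],"dr": [0,0,0],"claw": 0.45}]'

```text
time_s: 5.4
eef_pos: [0.4038, -0.1423, 0.2498]
ee_rot: [-0.032, 0.999, -0.001, 0.006]
wrist_force: [-0.6, 0.7, -0.5]
gripper_width: 0.0226
grip_force: 0.0
```

```bash
python3 -c "
from h import *
o=st();h=P+RJ@np.array([.001,.145]);R=Q.from_quat(o['ee_rot']).as_matrix()
print(R.T@np.r_[h-o['eef_pos'][:2],0]*1000/60)"
```

```text
t 5.4 tcp [ 0.4038 -0.1423  0.2498] jig [-138.3   -0.5] ty [-0.063  0.998 -0.002] tz [ 0.013 -0.001 -1.   ] F [-0.6  0.7 -0.5] w 0.0226 0.0
[-2.32453008  2.4231591   0.0259174 ]
```

Call:
drive_tool --moves '[{"translation": [-0.58,0.6,0],"dr": [0,0,0],"claw": 0.45},{"translation": [-0.58,0.6,0],"dr": [0,0,0],"claw": 0.45},{"translation": [-0.58,0.6,0],"dr": [0,0,0],"claw": 0.45},{"translation": [-0.58,0.6,0],"dr": [0,0,0],"claw": 0.45},{"translation": [0,0,0],"dr": [0,0,0],"claw": 0.45},{"translation": [0,0,0],"dr": [0,0,0],"claw": 0.45}]'

```text
time_s: 6.15
eef_pos: [0.53, 0.0102, 0.2441]
ee_rot: [-0.031, 1.0, -0.0, -0.001]
wrist_force: [-0.1, -0.4, 0.5]
gripper_width: 0.0481
grip_force: 0.0
```

```bash
python3 - <<'E'
from h import *
st();d=snap('scene','s4.png');w=snap('wrist','w4.png')
a=cv2.resize(d['img'][90:240,300:460],None,fx=2.5,fy=2.6667,interpolation=cv2.INTER_CUBIC)
b=cv2.resize(w['img'][150:400,200:500],(400,400))
cv2.imwrite('pics/c4.png',np.hstack([a,b]))
E
```

```text
t 6.15 tcp [0.53   0.0102 0.2441] jig [ -2.9 143.9] ty [-0.062  0.998 -0.   ] tz [-0.001 -0.    -1.   ] F [-0.1 -0.4  0.5] w 0.0481 0.0
```

View pics/c4.png

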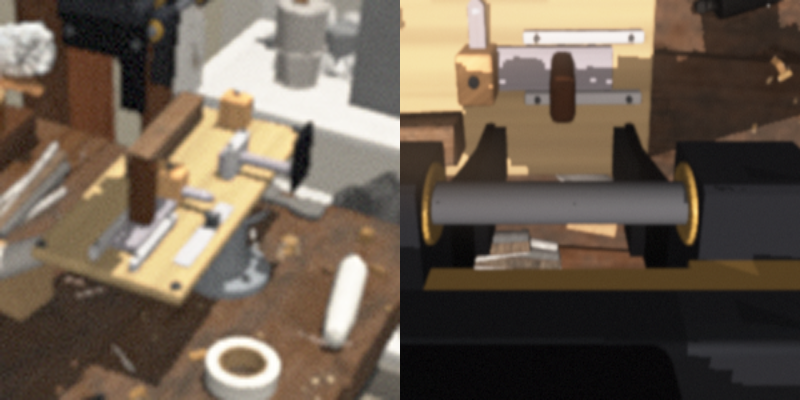

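```bash
python3 - <<'E'
from h import *
w=load('w4.png');R=Q.from_quat(w['rotation']).as_matrix()
def proj(n,x,y,z):
    p=np.r_[P+RJ@np.array([x,y])/1000,z/1000]; c=R.T@(p-w['origin']); u=w['cx']+w['fx']*c[0]/-c[2]; v=w['cy']-w['fy']*c[1]/-c[2]
    print(n,'crop',((u-200)/.75+400).round(1),((v-150)/.625).round(1), u.round(1), v.round(1))
proj('htop',0,144,169);proj('hfoot',0,144,107);proj('jawblk',0,83,132);proj('pointer',-46,83,115);proj('mark',-49,108,113)
cv2.imwrite('pics/c5.png',cv2.resize(w['img'][60:260,200:400],(800,600),interpolation=cv2.INTER_CUBIC))
E
```

```text
htop crop 559.2 105.5 319.4 215.9
hfoot crop 559.1 71.6 319.3 194.7
jawblk crop 471.1 83.6 253.3 202.2
pointer crop 472.1 -0.1 254.1 149.9
mark crop 507.9 -5.8 281.0 146.4
```

View pics/c5.png

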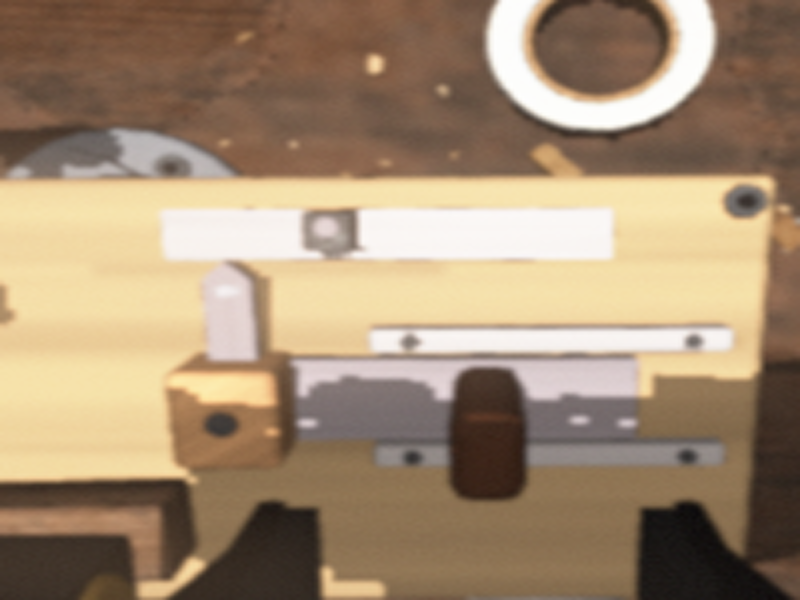

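Here the pointer tip is at (229,262), the mark tip at (334,257) and the handle top's centre at (488,457). Fingers straddle the handle.

```bash
python3 - <<'E'
from h import *
w=load('w4.png');t=load('top0.png');s4=load('s4.png')
def U(x,y): return ((x+.5)/4-.5+200,(y+.5)/3-.5+60)
a=jig(atz(w,*U(229,262),.115));b=jig(atz(w,*U(334,257),.113));print('ptr',a,'mark',b,b-a)
print('handle',jig(atz(w,*U(488,457),.169)))
m=tri((w,*U(334,257)),(t,*T(260,294)));print('mark tri',m,jig(m))
# handle top in s4 crop about (143,155): 
h=tri((w,*U(488,457)),(s4,143/2.5+300,156/2.6667+90));print('handle tri',h,jig(h))
E
```

```text
ptr [-48.7  85.8] mark [-50.  110.1] [-1.3 24.3]
handle [ -3.3 145.8]
mark tri [ 0.47828309 -0.02021213  0.16862717] [-56.4 116.7]
handle tri [0.52992742 0.01228964 0.16975742] [ -2.8 145.9]
```

Call:
drive_tool --moves '[{"translation": [0,0.03,0.6],"dr": [0,0,0],"claw": 0.45},{"translation": [0,0,0.6],"dr": [0,0,0],"claw": 0.45},{"translation": [0,0,0.48],"dr": [0,0,0],"claw": 0.45},{"translation": [0,0,0],"dr": [0,0,0],"claw": 1},{"translation": [0,0,0],"dr": [0,0,0],"claw": 1},{"translation": [0,0,0],"dr": [0,0,0],"claw": 1},{"translation": [0,0,0],"dr": [0,0,0],"claw": 1},{"translation": [0,0,0],"dr": [0,0,0],"claw": 1}]' --squeeze 40

```text
time_s: 7.25
eef_pos: [0.5309, 0.0117, 0.1453]
ee_rot: [-0.032, 1.0, -0.0, 0.001]
wrist_force: [-0.2, -2.1, 4.0]
gripper_width: 0.0154
grip_force: 40.0
```

```bash
python3 -c "
from h import *
st()"
```

```text
t 7.25 tcp [0.5309 0.0117 0.1453] jig [ -1.9 145.2] ty [-0.063  0.998 -0.001] tz [ 0.002 -0.001 -1.   ] F [-0.2 -2.1  4. ] w 0.0154 39.998320899903774
```

Call:
drive_tool --moves '[{"translation": [0,0.1,0],"dr": [0,0,0],"claw": 1},{"translation": [0,0.1,0],"dr": [0,0,0],"claw": 1},{"translation": [0,0.1,0],"dr": [0,0,0],"claw": 1},{"translation": [0,0.1,0],"dr": [0,0,0],"claw": 1},{"translation": [0,0,0],"dr": [0,0,0],"claw": 1},{"translation": [0,0,0],"dr": [0,0,0],"claw": 1}]'

```text
time_s: 8.0
eef_pos: [0.5294, 0.0344, 0.1453]
ee_rot: [-0.031, 1.0, -0.001, 0.001]
wrist_force: [1.2, -7.7, 4.3]
gripper_width: 0.016
grip_force: 40.0
```

```bash
python3 - <<'E'
from h import *
st();w=snap('wrist','w6.png');s=snap('scene','s6.png')
a=cv2.resize(w['img'][50:250,220:420],(400,600),interpolation=cv2.INTER_CUBIC)
b=cv2.resize(s['img'][110:210,300:435],(400,600),interpolation=cv2.INTER_CUBIC)
cv2.imwrite('pics/c6.png',np.hstack([a,b]))
R=Q.from_quat(w['rotation']).as_matrix()
p=np.r_[P+RJ@np.array([-50,110.1])/1000,.113]; c=R.T@(p-w['origin']);print(w['cx']+w['fx']*c[0]/-c[2],w['cy']-w['fy']*c[1]/-c[2])
E
```

```text
t 8.0 tcp [0.5294 0.0344 0.1453] jig [ -2.  168.1] ty [-0.063  0.998 -0.002] tz [ 0.001 -0.002 -1.   ] F [ 1.2 -7.7  4.3] w 0.016 40.00930163310841
224.08307536247105 161.55377987899203
```

View pics/c6.png

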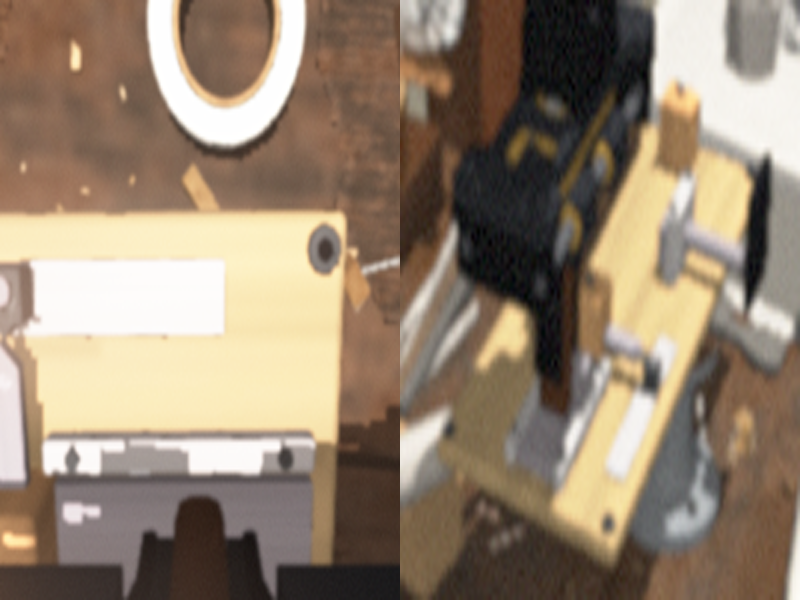

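The left half shows the mark (0–30, 260–335) and the pointer (0–27, 340–485) nearly lined up. The right half shows the jaw drawn out, with the pointer at the mark and the ejector home. I'll check the tips numerically.

```bash
python3 - <<'E'
from h import *
w=load('w6.png');g=w['img'].astype(int)
print('     ',*range(208,242,1))
for v in range(132,176,2): print(v,*['%3d'%x for x in cv2.cvtColor(w['img'],cv2.COLOR_BGR2GRAY)[v,208:242]], '|',g[v,222])
E
```

```text
208 209 210 211 212 213 214 215 216 217 218 219 220 221 222 223 224 225 226 227 228 229 230 231 232 233 234 235 236 237 238 239 240 241
132 235 237 235 236 236 236 236 236 236 236 236 235 235 236 235 236 236 236 236 236 236 236 235 236 236 236 236 236 236 236 236 236 236 236 | [192 236 251]
134 237 237 237 237 237 236 237 237 237 237 238 236 237 237 237 237 237 237 237 237 237 237 237 237 237 237 237 237 236 237 237 237 237 237 | [195 238 252]
136 240 239 239 240 239 240 240 240 237 235 233 232 232 231 231 232 232 232 232 232 232 224 211 204 201 203 208 217 228 230 232 236 238 238 | [185 231 250]
138 249 248 246 243 236 222 205 192 178 164 155 150 150 148 149 148 148 148 149 148 147 142 138 132 134 140 167 217 243 248 251 251 251 251 | [127 143 169]
140 250 245 226 191 170 160 158 158 160 159 159 158 159 155 158 157 160 157 158 156 150 139 127 121 121 118 128 152 190 230 248 251 251 251 | [142 153 175]
142 249 243 219 177 163 164 169 183 200 213 218 215 207 193 177 165 164 165 164 164 160 146 130 124 121 121 124 141 178 227 247 251 251 251 | [163 171 194]
144 249 246 233 189 164 169 
[... 1767 characters left out ...]
 165 164 163 162 164 172 185 193 206 223 228 228 228 228 228 | [152 161 187]
168 231 231 230 231 230 231 232 232 232 232 232 232 232 230 221 200 174 153 142 144 151 156 163 164 166 164 168 187 213 222 224 228 230 230 | [213 217 233]
170 233 233 233 233 232 231 232 232 231 232 232 232 232 232 232 232 227 212 183 157 142 139 147 154 163 166 166 167 168 173 200 227 234 234 | [228 229 240]
172 236 235 234 233 232 232 231 232 231 231 231 231 231 232 231 231 233 231 229 216 187 153 138 145 158 166 165 165 166 171 202 230 235 235 | [227 228 240]
174 235 234 232 232 232 233 233 234 232 231 231 233 236 237 235 233 233 233 232 230 216 178 143 139 156 162 164 163 164 171 201 229 236 235 | [230 232 242]
```

```bash
python3 - <<'E'
from h import *
w=load('w6.png');g=w['img'].astype(int)
print('   ',*['%3d'%x for x in range(196,240)])
for v in range(156,196,2): print(v,*['%3d'%x for x in g[v,196:240,2]-g[v,196:240,0]])
E
```

```text
196 197 198 199 200 201 202 203 204 205 206 207 208 209 210 211 212 213 214 215 216 217 218 219 220 221 222 223 224 225 226 227 228 229 230 231 232 233 234 235 236 237 238 239
156   6   6   6   6   6   6   6   6   6   6   6   6   6   6   6  11  27  33  36  36  35  35  35  34  35  34  34  34  34  33  33  33  33  33  37  39  40  39  35  32  31  32  31  30
158   6   5   6   6   6   6   6   5   6   6   6   6   6   5   6   7  13  23  31  31  32  33  33  35  36  35  35  33  35  34  36  37  36  36  37  35  34  33  22  10   8   9   9   9
160   8   8   7   8   9   8   8   8   8   8   8   8   7   7   7   7   7   8   8   8   9  12  24  35  35  36  35  36  40  41  39  33  31  33  34  32  18  13  11   8   6   6   6   6
162  44  46  48  46  45  47  45  46  45  46  46  46  46  46  48  49  49  50  51  49  49  49  56  60  63  50  48  64  74  70  62  56  54  56  57  58  61  51  46  45  43  43  42  43
164  67  68  66  67  66  65  67  66  65  67  63  65  67  66  65  66  67  66  64  66  60  49  43  44  41  41  45  58  72  70  74  72  64  63  64  68  75  71  67  65  64  65  65  65
166  68  67  68  67  67 
[... 1975 characters left out ...]
  64  63  63  63  62  63  61  63  63  63  61  52  28  11   9   9  10   9  10  10   9  10  10   9   8   9   9  10   8  15  17  20  32  51  63  66  66  66  66  65
190  65  67  66  66  65  67  67  65  67  66  66  67  66  65  66  56  33  13   8   9   9   9   9   9   9   9   8   9   9   8   8   8   8  12  16  19  27  46  61  66  65  67  65  66
192  71  68  69  69  68  69  70  70  70  68  69  68  70  71  70  64  43  16   7   8   8   8   9   7   8   9   9   8   9   9   8   8   9  11  15  16  22  40  57  64  63  64  65  64
194  72  73  71  71  71  72  71  72  71  72  72  72  72  70  71  67  49  20   8   8   8   8   9   8   7   8   8   8   9   8   8   8   8  10  15  13  18  36  55  62  62  63  62  62
```

```bash
python3 - <<'E'
from h import *
w=load('w6.png')
print(jig(atz(w,218,165,.115)),jig(atz(w,221.5,161.5,.113)))
E
```

```text
[-48.2 106.9] [-50.  108.5]
```

Call:
drive_tool --moves '[{"translation": [0,0.025,0],"dr": [0,0,0],"claw": 1},{"translation": [0,0,0],"dr": [0,0,0],"claw": 1},{"translation": [0,0,0],"dr": [0,0,0],"claw": 1},{"translation": [0,0,0],"dr": [0,0,0],"claw": 1},{"translation": [0,0,0],"dr": [0,0,0],"claw": 1},{"translation": [0,0,0],"dr": [0,0,0],"claw": 1}]'

```text
time_s: 8.85
eef_pos: [0.5293, 0.0358, 0.1453]
ee_rot: [-0.031, 1.0, -0.001, 0.001]
wrist_force: [1.8, -8.2, 4.4]
gripper_width: 0.0162
grip_force: 40.0
```

```bash
python3 - <<'E'
from h import *
st();print(order.hand_in())
E
```

```text
t 8.85 tcp [0.5293 0.0358 0.1453] jig [ -2.  169.4] ty [-0.063  0.998 -0.003] tz [ 0.001 -0.003 -1.   ] F [ 1.8 -8.2  4.4] w 0.0162 40.01110704615712
the job is handed in; nothing more can be done
None
```

I handed the job in at 8.9 s: the batten is out on the free bed, the ejector looks home in the camera views, and the gripper holds the jaw within about 1 mm of the mark by my measurement; no verdict came back.

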